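# Set the stop collar of a lidding press to the pack height

### The arm

A 6-joint arm with a two-finger parallel gripper is mounted at the origin on the work surface. World frame = base frame: x ahead of the robot, y to its left, z up, the work surface at z = 0. Lengths are in m, angles in rad, forces in N, time in s.
With the tool pointing down it reaches from about 0.15 to 0.775 m from the base axis. Payload 6.1 kg.
Tool frame: the origin (TCP) lies at the very end of the fingers, on their centre line; the grasp point (between the pads) lies 19 mm behind it; x points along the fingers, y is the direction in which the jaws open and shut, and the axes are right-handed (so a half turn about x gives the same grasp; the last joint's range is limited). The gripper opens to 85 mm and grips with 20 to 120 N. Pads are 22 mm wide; open, the fingers measure 114 mm over their backs; the gripper's body (76 mm by 85 mm) begins 54 mm behind the grasp point. The pads swing forward as they close: fully open they stand 13 mm farther back than shut.
Start: joints at [-1.263, 0.126, -0.04, 1.405, 0, 1.571], TCP at [0.159, -0.5, 0.231] pointing down, gripper open.
Joint ranges: [-2.72, 2.72], [-0.95, 1.95], [-1.27, 1.35], [-1.78, 2.02], [-1.46, 1.47], [-3.14, 3.14]. Speed limits (rad/s): [2.39, 2.39, 3.01, 3.14, 3.14, 3.14].

### API

Orientations are given as [roll, pitch, yaw] about the fixed x, y, z axes, in that order (R = Rz(yaw) Ry(pitch) Rx(roll)).
In Python, from bench import r gives the robot as it stands. Calls block until the motion is done:
- r.reach(position, orientation): joint-space move of the TCP to a pose.
- r.movel(position, orientation=None, vel=0.15, guard=None): straight line of the TCP; orientation=None keeps the orientation; vel is the mean speed in m/s. With guard (N) it stops when the force on the tool has changed by that much, and returns True; else False.
- r.set_joints(angles): joint-space move.
- r.command_gripper(opening, newtons=None): finger opening in m; newtons is the grip in N (None keeps the last); returns when the fingers have stopped.
- r.sleep(seconds).
- r.inverse_kinematics(position, orientation): joint angles nearest the present ones, or None.
- r.get_state(): the state.
- r.grab_frame(name): name is "scene" or "top" or "wrist"; returns a dict with "image" (400x640x3 uint8, red, green, blue), "depth" (400x640 float32, m along the optical axis (not along the pixel's ray), 0 where there is no reading), "fovy" (degrees; the focal length in pixels is half the picture's height over the tangent of half this angle, whatever the lens; pixels are square), "cx", "cy" (the principal point, pixels), "T" (4x4, takes a point from camera to world coordinates). Camera axes: x right, y up, looking along -z (the intrinsics and any distortion apply to the point x, -y, -z); pixel columns grow to the right and rows downward; lengths in m; the calibration is good to about 2 mm. A picture is of the moment at which its call begins.
A pose or a line that the arm cannot do raises r.MotionError and nothing moves.
- r.finish_job(): hands the job in, once; it reports no verdict.
The state is a dict: "time": time; "joint_positions": joint angles; "qd": joint speeds; "joint_efforts": joint torques, N m; "position": TCP position; "orientation": TCP orientation; "wrist_force": force on the tool from outside, world axes, zero at the start; "ft_torque": the same for the moment, N m; "width": finger opening in m.
Only numpy, scipy, OpenCV 4.12 (cv2) and the standard library are available. Lean on these libraries where they do the work, as an engineer would, in place of code of your own. Each camera call takes 0.05 s, during which the arm holds its last target.

### The job

Set the lidding press for today's fruit pack: spin the knurled stop collar along its threaded rod, pushing its handle pins round, until the collar's top face is level (within 4 mm) with the top of the sample pack that stands beside the press at the rod end. Let go of the collar, and leave both packs, the loose persimmons, the tape roll and the marker where they are.

Things in the scene. Friction and masses are not known exactly. Their poses are not given: they have to be found in the camera images.
- press: Lidding press fixed to the bench: grey base plate 120 (x) x 270 (y) x 12 mm, from y=-70 to +200 mm. Origin on the bench at the foot of a bare steel vertical threaded rod, 17 mm thick, top 136 mm above the bench; z up.
- lever_end (a point): End of the press lever, a fixed bar swung back out of the way; it does not move. It rises from two cheeks (102 mm high, at y=+145 to +195 mm of the press) and leans away with its press plate (80 mm along x) to y=+275 mm, 247 mm high.
- collar: Steel knurled stop collar on the rod: hub 48 mm across, 22 mm high, with three straight round handle pins. Origin on the rod axis at its underside, z up. Right-hand thread: anticlockwise seen from above it rises, clockwise it sinks, 10 mm per turn. Stays where left; turns with 0.06 N m (1 to 2 N on a pin). Top face starts 99 to 111 mm above the bench, any angle; travel 84 to 126 mm.
- pin_mid (a point): Point on one of the collar's three handle pins, 45 mm from the rod axis; its x axis points out along that pin (the collar's x axis). The other pins lie 120 degrees to either side. Pins: level, 10 mm thick, reaching 65 mm from the rod axis, mid-line 8 mm below the collar's top face.
- collar_top (a point): Centre of the collar's top face (on the rod axis), z up. Turns with the collar.
- pack_spot (a point): Point on the bench 150 mm from the rod on the press's -y side, where the pack to be matched stands (its centre within 20 mm of this point). Axes as the press.
- pack_low: The lower closed carton, 73 x 73 mm, 88 mm high, cardboard with a white paper lid, loose (about 0.45 kg). Origin at the centre of its underside. One of the two packs stands at pack_spot and is the one to match; the other is put aside to the left, past the lever end.
- pack_low_top (a point): Centre of the lower carton's top face, 88 mm above its underside.
- pack_tall: The taller closed carton, 73 x 73 mm, 122 mm high, same look, loose (about 0.6 kg). Origin at the centre of its underside. Either it or the lower one stands at pack_spot.
- pack_tall_top (a point): Centre of the taller carton's top face, 122 mm above its underside.
- fruit_a: Loose persimmon, 70 mm across, 56 mm high, near the press, beyond the rod; origin at its underside. Leave alone.
- fruit_b: Loose persimmon, 74 mm across, 59 mm high, on the robot's side of the press; origin at its underside. Leave alone.
- fruit_c: Loose persimmon, 67 mm across, 53 mm high, beyond the rod towards the pack; origin at its underside. Leave alone.
- tape: Roll of clear tape lying flat, 90 mm across, 45 mm high; origin at its underside. Leave alone.
- marker: Marker pen lying on the bench, 122 x 15 x 15 mm; origin at its underside. Leave alone.
Not all that is in view belongs to the job. What is shaped like the pack_low but pink or red is not meant.

How it is judged:
By the outcome, as a careful person would: the job done as asked, in the order asked, and still so for the second after the job is handed in, with the robot touching nothing.
It also fails if it takes over 54 s, if anything falls off the work surface, if the arm or the gripper's body presses on something with over 40 N, if the wrist force passes 120 N, or if a joint passes its speed limit or range.

## Working session

There is one attempt and no reset: what is moved stays moved. The work goes in short steps, each a Python script; the robot and the scene stay as the last script left them, time stands still between calls to the robot, and variables do not carry over. Pictures are saved under pics/ and viewed, and the job is handed in when it is done.

```bash
mkdir -p pics; ls
cat > h.py <<'E'
from bench import r
import numpy as np, cv2
def save(n,f,img=None): cv2.imwrite(f'pics/{f}.png',(n['image'] if img is None else img)[:,:,::-1])
def grab(name,f):
    d=r.grab_frame(name); save(d,f)
    np.savez(f'{f}.npz',**{k:d[k] for k in d}); return d
def px(d,u,v,z=None,w=2):
    """world point of pixel by depth"""
    if z is None:
        p=d['depth'][v-w:v+w+1,u-w:u+w+1]; p=p[p>0]; z=np.median(p) if len(p) else np.nan
    f=200/np.tan(np.radians(float(d['fovy']))/2)
    c=np.array([(u-d['cx'])/f*z,-(v-d['cy'])/f*z,-z,1]); return (d['T']@c)[:3]
E
python3 - <<'E'
from h import *
for n in('scene','top','wrist'):
    d=grab(n,n+'0'); print(n,{k:d[k] for k in d if k not in('image','depth')})
s=r.get_state(); print(s)
E
```

```text
pics
scene {'fovy': 48.55973836524389, 'cx': 315.40904272880016, 'cy': 196.97228903569626, 'T': array([[-0.67422519, -0.45584815,  0.58105323,  1.26962742],
       [ 0.7383579 , -0.43284166,  0.51718054,  0.72850979],
       [ 0.01574826,  0.77772139,  0.62841184,  0.93988189],
       [ 0.        ,  0.        ,  0.        ,  1.        ]])}
top {'fovy': 42.14397271444589, 'cx': 315.5618515997959, 'cy': 198.6467528149936, 'T': array([[ 0.029342  ,  0.97769499, -0.2079701 ,  0.24146258],
       [-0.99956004,  0.02779781, -0.01034433,  0.07541296],
       [-0.00433249,  0.20818212,  0.97808048,  1.54517888],
       [ 0.        ,  0.        ,  0.        ,  1.        ]])}
wrist {'fovy': 71.05800289590292, 'cx': 318.9881298090527, 'cy': 194.9245061714225, 'T': array([[ 0.30313856,  0.90057272,  0.31156987,  0.23885305],
       [-0.95294518,  0.28702022,  0.09754427, -0.47570022],
       [-0.00158115, -0.32647844,  0.94520333,  0.37496676],
       [ 0.        ,  0.        ,  0.        ,  1.        ]])}
{'time': 0.15, 'joint_positions': array([-1.26302339e+00,  1.26240208e-01, -4.03741222e-02,  1.40536662e+00,
        1.72567564e-06,  1.57080345e+00]), 'qd': array([ 5.45393430e-05, -2.05697843e-03,  4.51463747e-03,  7.96138710e-04,
        9.92092126e-04, -2.87648981e-03]), 'joint_efforts': array([ 1.93255037e-03, -4.36275744e+01,  3.53150260e+01,  1.35605547e-02,
        1.81725677e-04, -1.13288382e-05]), 'position': array([ 0.15895069, -0.50004192,  0.23070885]), 'orientation': array([-1.57224594,  1.56961171,  1.87711253]), 'wrist_force': array([ 0.1587469 , -0.42825738,  0.50058898]), 'ft_torque': array([ 0.03263479,  0.02050273, -0.0070712 ]), 'width': 0.08520171748512434}
```

View pics/scene0.png

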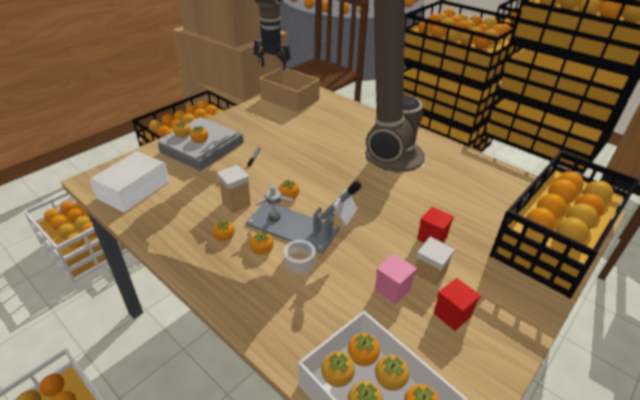

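View pics/top0.png

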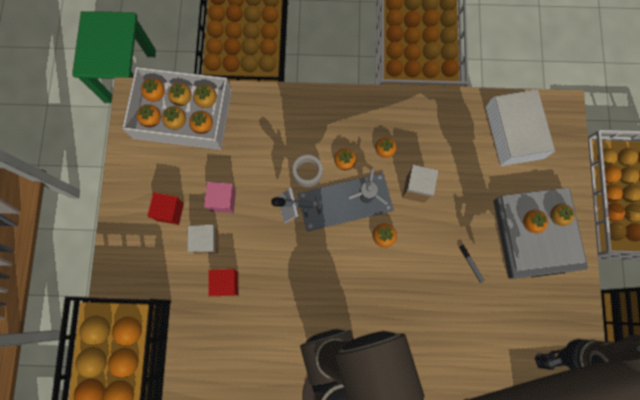

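Scene view: the press is at about (295,225), with the collar near (272,203). A tall-looking white-lid pack stands beside the rod at (233,185), and the other white-lid pack is at (435,252) among red and pink blocks. Top view: collar at (369,190), pack at the rod end (422,181), the other pack at (201,238). Next I'll enlarge and measure.

Run:
```python
from h import *
a=cv2.imread('pics/top0.png')[120:270,270:470]; b=cv2.imread('pics/scene0.png')[140:290,190:390]
cv2.imwrite('pics/c1.png',cv2.resize(a,None,fx=4,fy=4,interpolation=cv2.INTER_CUBIC))
cv2.imwrite('pics/c2.png',cv2.resize(b,None,fx=4,fy=4,interpolation=cv2.INTER_CUBIC))
t=np.load('top0.npz'); s=np.load('scene0.npz')
for u,v in((422,181),(201,238),(369,190),(320,200),(285,205),(385,236),(345,159),(386,147),(470,260),(220,197)): print('top',u,v,px(t,u,v).round(4))
for u,v in((233,177),(435,254),(272,203)): print('scene',u,v,px(s,u,v,w=1).round(4))
```

```text
top 422 181 [ 0.6031 -0.2079  0.1236]
top 201 238 [0.428  0.4105 0.0912]
top 369 190 [ 0.5729 -0.0589  0.1234]
top 320 200 [0.5621 0.0781 0.0196]
top 285 205 [0.5077 0.1698 0.2019]
top 385 236 [ 0.4534 -0.1124  0.057 ]
top 345 159 [0.682  0.0069 0.0538]
top 386 147 [ 0.7238 -0.1157  0.0511]
top 470 260 [ 0.3957 -0.3672  0.0145]
top 220 197 [0.5476 0.3649 0.0913]
scene 233 177 [ 0.6173 -0.1945  0.1232]
scene 435 254 [0.4434 0.4207 0.0903]
scene 272 203 [ 0.5956 -0.0445  0.0915]
```

View pics/c1.png

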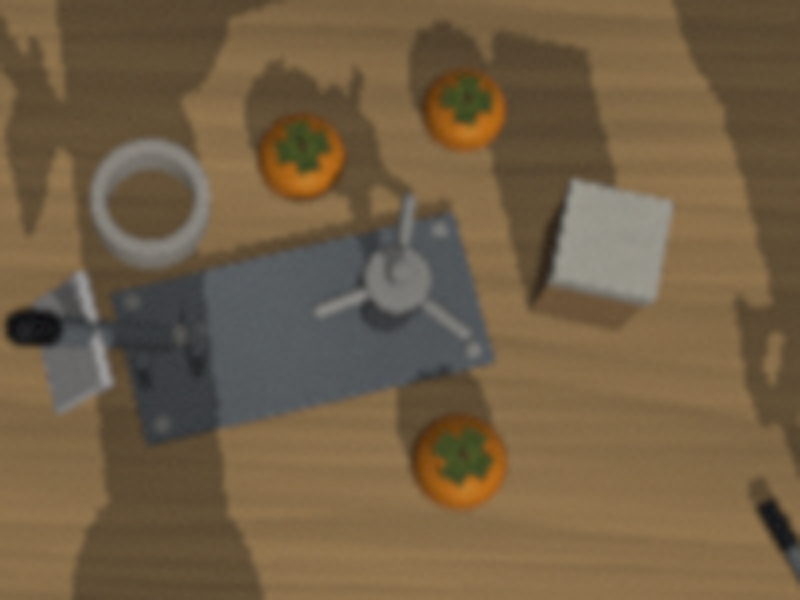

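View pics/c2.png

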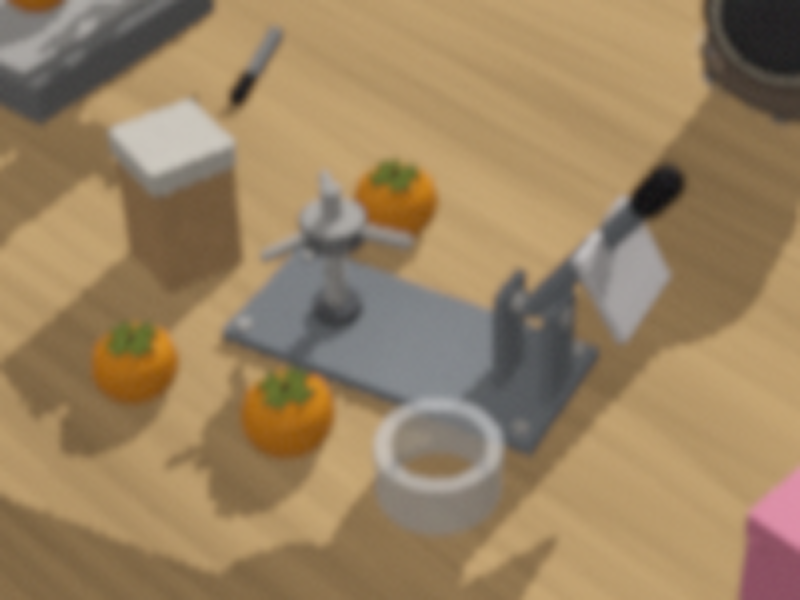

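View pics/wrist0.png

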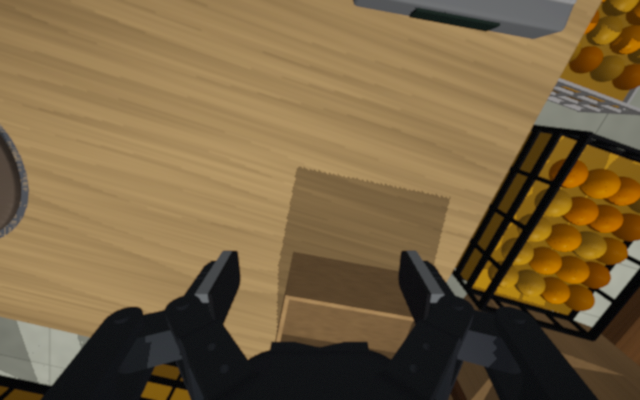

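Candidates for "pack to match": white-lid carton at top px (422,181), top z≈0.123, about 150 mm from the rod, which is the tall one. White-lid carton at (201,238), z≈0.09, is the low one, set aside. The pink (220,197) and red (165,208), (222,282) blocks are decoys. The collar can only be the three-pin hub at (369,190); persimmons and tape are left alone. So I match the tall pack (122 mm). I'll check it and measure the collar in a close wrist view.

Run:
```python
from h import *
yaw=np.pi-0.12
r.reach([0.47,-0.10,0.30],[0,np.pi/2,yaw])
d=grab('wrist','wrist1'); s=r.get_state(); print(s['time'],s['position'],s['orientation'],s['joint_positions'],d['T'][:3,3])
```

```text
2.0583 [ 0.46984537 -0.10067561  0.2998393 ] [ 0.39758432  1.57048052 -2.86507256] [-2.10991094e-01  5.18670717e-02  2.89900601e-02  1.54819833e+00
 -1.47931824e-04  3.05166581e+00] [ 0.55309274 -0.11159337  0.44420914]
```

View pics/wrist1.png

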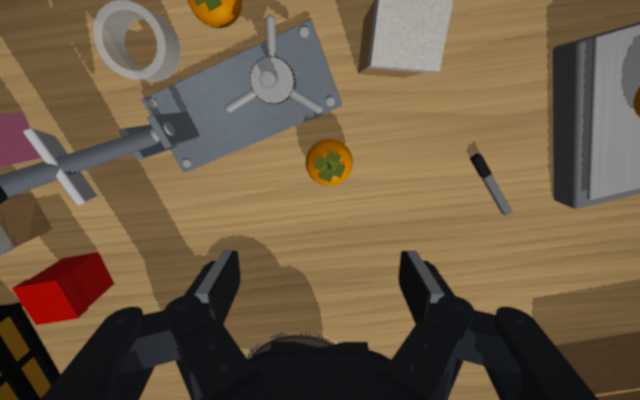

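Wrist view: hub centre is at (272,80), with pins pointing to (270,18), (230,108) and (320,108). The pack lid is at (410,35) with its front edge at y≈70, and the set-back lever is on the left. Next I'll fit the geometry from depth.

Run:
```python
from h import *
d=np.load('wrist1.npz')
a=d['image'][0:130,190:460,::-1]
cv2.imwrite('pics/c3.png',cv2.resize(a,(810*98//100,382),interpolation=cv2.INTER_CUBIC))
a=d['image'][5:130,205:345,::-1]; cv2.imwrite('pics/c4.png',cv2.resize(a,None,fx=4.5,fy=4.5,interpolation=cv2.INTER_CUBIC))
f=200/np.tan(np.radians(float(d['fovy']))/2)
v,u=np.mgrid[0:130,205:460]; z=d['depth'][0:130,205:460]
P=np.stack([(u-d['cx'])/f*z,-(v-d['cy'])/f*z,-z,np.ones_like(z)],-1)@d['T'].T
def hist(m,t):
    h=P[...,2][m]; c,e=np.histogram(h,bins=np.arange(0,0.15,0.002)); print(t,[(round(e[i],3),int(c[i])) for i in range(len(c)) if c[i]>8])
hist((u<345)&(u>205)&(z>0)&(P[...,2]>.07),'collar')
hist((u>350)&(z>0)&(P[...,2]>.07),'pack')
for (uu,vv) in((262,90),(285,85),(272,95),(280,92),(256,82),(288,78)): print(uu,vv,px(d,uu,vv,w=1).round(4))
for (uu,vv) in((400,30),(430,30),(420,60),(300,60)): print(uu,vv,px(d,uu,vv,w=1).round(4))
```

```text
collar [(np.float64(0.096), 11), (np.float64(0.1), 42), (np.float64(0.102), 180), (np.float64(0.104), 547), (np.float64(0.106), 427), (np.float64(0.108), 1015), (np.float64(0.11), 189), (np.float64(0.132), 24), (np.float64(0.134), 93), (np.float64(0.136), 108)]
pack [(np.float64(0.07), 26), (np.float64(0.072), 28), (np.float64(0.074), 22), (np.float64(0.076), 30), (np.float64(0.078), 33), (np.float64(0.08), 28), (np.float64(0.082), 28), (np.float64(0.084), 29), (np.float64(0.086), 23), (np.float64(0.088), 26), (np.float64(0.09), 13), (np.float64(0.102), 20), (np.float64(0.104), 33), (np.float64(0.106), 34), (np.float64(0.108), 34), (np.float64(0.11), 34), (np.float64(0.112), 36), (np.float64(0.114), 29), (np.float64(0.116), 42), (np.float64(0.118), 32), (np.float64(0.12), 143), (np.float64(0.122), 3344), (np.float64(0.124), 1462)]
262 90 [ 0.5693 -0.0493  0.1088]
285 85 [ 0.5713 -0.0759  0.1096]
272 95 [ 0.5627 -0.0596  0.109 ]
280 92 [ 0.5648 -0.0691  0.1091]
256 82 [ 0.5783 -0.0444  0.1093]
288 78 [ 0.5781 -0.0803  0.1093]
400 30 [ 0.6076 -0.2005  0.1237]
430 30 [ 0.6039 -0.2302  0.1243]
420 60 [ 0.5776 -0.2204  0.1236]
300 60 [ 0.6062 -0.0916  0.0134]
```

View pics/c4.png

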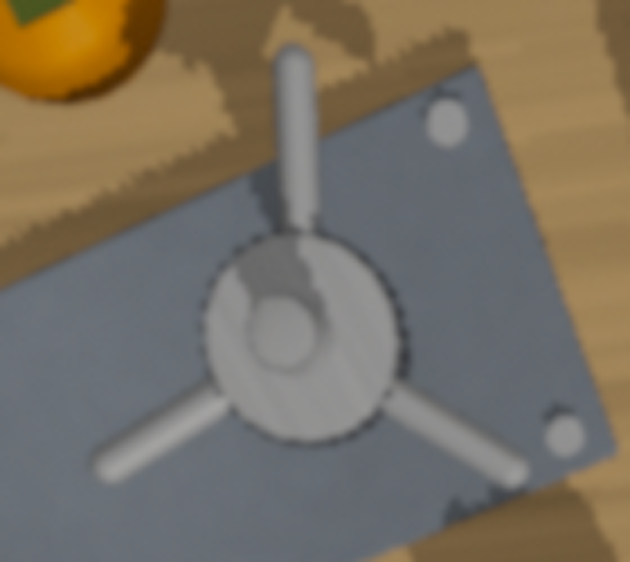

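```bash
cat >> h.py <<'E'
def pz(d,u,v,zw):
    f=200/np.tan(np.radians(float(d['fovy']))/2)
    c=d['T'][:3,:3]@np.array([(u-d['cx'])/f,-(v-d['cy'])/f,-1]); o=d['T'][:3,3]
    return o+c*(zw-o[2])/c[2]
E
python3 - <<'E'
from h import *
d=np.load('wrist1.npz')
c=pz(d,272.1,79.9,.109); print(c)
for u,v in((270.1,16.1),(229,109.4),(319.4,109.4)):
    p=pz(d,u,v,.103)-c; print(np.degrees(np.arctan2(p[1],p[0])),np.hypot(p[0],p[1]))
# ik check
for a in range(0,360,45):
    p=[c[0]+.05*np.cos(np.radians(a)),c[1]+.05*np.sin(np.radians(a)),.09]
    print(a,np.round(r.inverse_kinematics(p,[0,np.pi/2,-2.9]),2))
E
```

```text
[ 0.57828211 -0.06245057  0.109     ]
-7.24599960374985 0.06275681605452671
113.88114668403696 0.06158526061472174
-127.90085299437365 0.06121296229288537
0 [-0.1   0.36 -0.05  1.16  0.    2.8 ]
45 [-0.04  0.33 -0.1   1.15  0.    2.86]
90 [-0.02  0.26 -0.19  1.12  0.    2.88]
135 [-0.05  0.2  -0.27  1.11  0.    2.85]
180 [-0.12  0.18 -0.29  1.1   0.    2.78]
225 [-0.18  0.21 -0.25  1.11  0.    2.72]
270 [-0.19  0.28 -0.16  1.13  0.    2.71]
315 [-0.16  0.34 -0.08  1.15  0.    2.74]
```

```bash
cat >> h.py <<'E'
C=np.array([0.578,-0.0625]); O=[0,np.pi/2,-2.9]
def P(a,z,R=.05): return [C[0]+R*np.cos(np.radians(a)),C[1]+R*np.sin(np.radians(a)),z]
def sweep(a0,a1,z0,step=20,vel=.08):
    n=int(np.ceil(abs(a1-a0)/step)); m=0
    for a in np.linspace(a0,a1,n+1)[1:]:
        g=r.movel(P(a,z0+(a-a0)/360*.01),O,vel=vel,guard=15)
        m=max(m,np.linalg.norm(r.get_state()['wrist_force']))
        if g: print('GUARD at',a,r.get_state()['wrist_force']); return a,False
    print('maxF',m,'t',r.get_state()['time'],r.get_state()['wrist_force']); return a1,True
E
python3 - <<'E'
from h import *
r.command_gripper(0.0,20)
r.reach(P(173,.2),O)
print(r.movel(P(173,.086),O,vel=.1,guard=6),r.get_state()['position'],r.get_state()['time'],r.get_state()['wrist_force'])
print(sweep(173,293,.086))
grab('scene','scene1');grab('wrist','wrist2')
a=cv2.imread('pics/scene1.png')[120:290,180:400]; cv2.imwrite('pics/c5.png',cv2.resize(a,None,fx=3,fy=3,interpolation=cv2.INTER_CUBIC))
E
```

```text
False [ 0.52883361 -0.05647611  0.08669134] 4.675 [-0.82455364  0.47013844 -0.56720147]
maxF 1.6773970937296343 t 6.875 [ 0.88367191 -1.13354606  0.86478801]
(293, True)
```

View pics/c5.png

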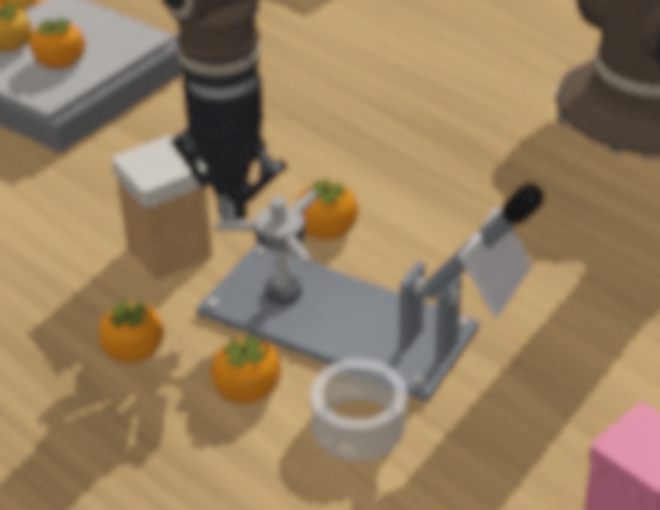

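View pics/wrist2.png

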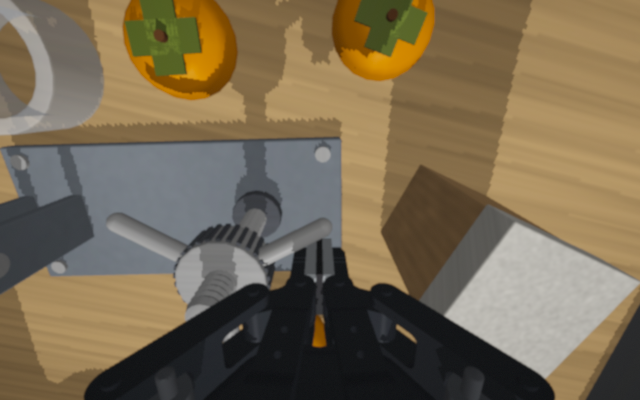

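The crop shows the closed finger pushing a pin (contact near (325,250) in the wrist view). The pack and fruit haven't moved and the forces are small. I'll carry on to the computed end angle, then lift and re-measure.

Run:
```python
from h import *
a,ok=sweep(293,722,.086+.01/3)
if ok:
    z=r.get_state()['position'][2]
    r.movel(P(a-12,z),O,vel=.08)      # back off pin
    r.movel(P(a-12,.2),O,vel=.15)
    r.reach([0.47,-0.10,0.30],[0,np.pi/2,np.pi-0.12])
    d=grab('wrist','wrist3'); print(r.get_state()['time'])
    a=d['image'][0:130,190:460,::-1]; cv2.imwrite('pics/c6.png',cv2.resize(a,None,fx=2.9,fy=2.9,interpolation=cv2.INTER_CUBIC))
    f=200/np.tan(np.radians(float(d['fovy']))/2)
    v,u=np.mgrid[0:130,205:460]; z=d['depth'][0:130,205:460]
    Q=np.stack([(u-d['cx'])/f*z,-(v-d['cy'])/f*z,-z,np.ones_like(z)],-1)@d['T'].T
    rr=np.hypot(Q[...,0]-C[0],Q[...,1]-C[1]); m=(rr>.013)&(rr<.021)&(Q[...,2]>.09)&(z>0)
    print('collar top',np.percentile(Q[...,2][m],[10,50,90]),m.sum())
    m=(u>350)&(Q[...,2]>.119)&(z>0); print('pack',np.percentile(Q[...,2][m],[10,50,90]),np.median(Q[m],0))
    m=(rr<.006)&(z>0)&(Q[...,2]>.125);print('rod',np.median(Q[...,2][m]))
```

```text
maxF 1.670170028837999 t 14.8583 [ 0.65575889 -0.14178816 -0.79797785]
16.775
collar top [0.12250247 0.12350442 0.12447376] 828
pack [0.1224968  0.12355765 0.12455007] [ 0.60383309 -0.21032809  0.12355765  1.        ]
rod 0.13651962337567145
```

View pics/c6.png

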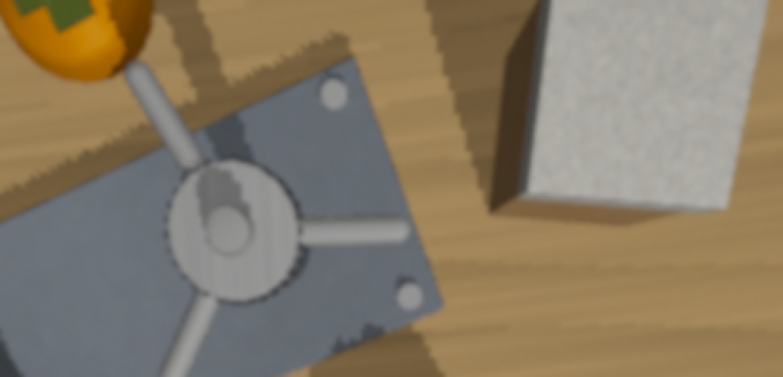

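The crop shows the hub centred at (233,230) with its pins clear of the robot. By depth, the collar top is 123.5 mm and the pack lid 123.6 mm, so they're level. Next I'll check that nothing else moved, then hand in.

Run:
```python
from h import *
d=grab('top','top1'); t=np.load('top0.npz'); s1=grab('scene','scene2'); s0=np.load('scene0.npz')
o=np.hstack([cv2.resize(x['image'][120:270,180:480,::-1],(400,200)) for x in (t,d)])
o2=np.hstack([cv2.resize(x['image'][130:320,150:490,::-1],(400,224)) for x in (s0,s1)])
cv2.imwrite('pics/c7.png',np.vstack([o,o2]))
for k in('image',):
  for n,(u,v) in dict(packlow=(201,238)).items():
    a=t[k][v-25:v+25,u-25:u+25]; b=d[k][v-25:v+25,u-25:u+25]; print(n,np.abs(a.astype(int)-b).mean())
  for n,(u,v) in dict(pack=(233,185),fa=(261,242),fc=(223,230),tape=(299,256),fb=(289,188),marker=(254,157),packlow=(435,254)).items():
    a=s0[k][v-15:v+15,u-15:u+15]; b=s1[k][v-15:v+15,u-15:u+15]; print(n,np.abs(a.astype(int)-b).mean())
```

```text
packlow 8.747866666666667
pack 1.3514814814814815
fa 2.9896296296296296
fc 1.9337037037037037
tape 2.4292592592592595
fb 10.841111111111111
marker 0.7933333333333333
packlow 0.7092592592592593
```

View pics/c7.png

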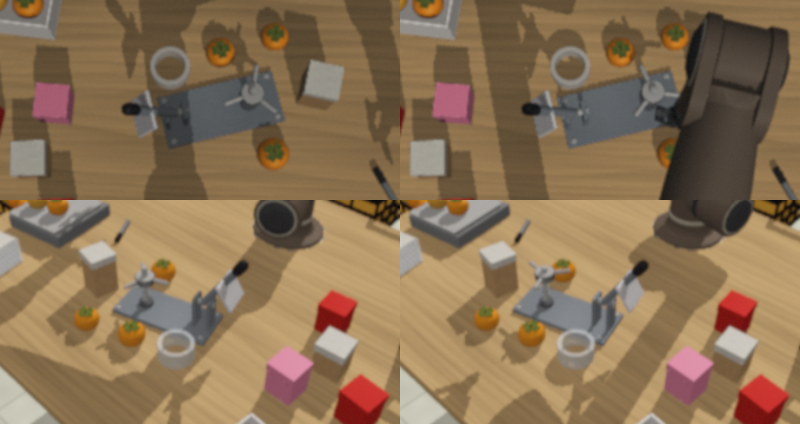

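Before (left) and after (right) match for both packs, the fruit, tape and marker. The higher difference at fruit_b comes from the collar pin now crossing in front of it, and fruit_b is still at the same spot (163,269 against 563,270). I'm handing in.

Run:
```python
from h import *
print(r.finish_job(), r.get_state()['time'])
```

```text
the job is handed in; nothing more can be done
the job is handed in; nothing more can be done
```

I set the collar level with the tall pack (122 mm), which is the one standing at the rod end, and handed the job in at about 17 s of robot time. The closed fingers pushed one pin anticlockwise for about 1.4 turns, then backed off and lifted clear. The wrist force was at most 1.7 N where I sampled it, between moves.

- **Level:** the last depth check read the collar top at 123.5 mm and the pack lid at 123.6 mm. Both lie about 1.5 mm above the pack's stated 122 mm, which is within the camera calibration, and their difference is about 0.1 mm.
- **Other objects:** before and after pictures show the packs, persimmons, tape and marker where they were. One check disagreed: the picture difference was high at fruit_b. I put that down to the collar pin now crossing in front of it, because its position is unchanged by eye. The difference was also high at the low pack in the top view. The scene view showed no change there, so I took it to be a shadow but did not check further.

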